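Set the component selector box and start the test

ROBOT

A 7-joint arm with a two-finger parallel gripper is mounted at the origin on the work surface. World frame = base frame: x ahead of the robot, y to its left, z up, the work surface at z = 0. Lengths are in m, angles in rad, forces in N, time in s.
With the tool pointing down it reaches from about 0.425 to 0.925 m from the base axis. Payload 6.8 kg.
Tool frame: the origin (TCP) lies at the very end of the fingers, on their centre line; the grasp point (between the pads) lies 19 mm behind it; z points along the fingers, y is the line along which they close (so a half turn about z gives the same grasp; the last joint's range is limited). The gripper opens to 88 mm and grips with 3 to 60 N. Pads are 20 mm wide; open, the fingers measure 115 mm over their backs; the gripper's body (75 mm by 178 mm) begins 61 mm behind the grasp point.
Start: joints at [1.055, 0.477, 0.022, 1.555, -0.011, 1.109, -0.083], TCP at [0.268, -0.62, 0.223] pointing down, gripper open.
Joint ranges: [-2.96, 2.96], [-0.34, 2.1], [-1.41, 1.46], [0.24, 2.44], [-1.37, 4.51], [0.17, 1.92], [-2.96, 2.96]. Speed limits (rad/s): [2.39, 2.39, 3.14, 3.14, 3.14, 3.14, 3.14].

INTERFACE

Orientations are given as a rotation vector (axis times angle).
In Python, from rig import manip gives the robot as it stands.
- The arm moves only by the tool apply_moves, never from a script. Its arguments are lists of equal length, an entry for each row: "xyz": the shift along the tool's x, y, z in m, a list of three; "twist": the turn about the tool's z in rad. In form: {"xyz": [[tx, ty, tz], ...], "twist": [twist, ...]}. A call has 1 to 12 rows; each row shifts and turns the commanded pose from where the row before left it, along the tool's axes as they then stand; what a row does not reach is not made up. A row lasts 1/10 s, in which the tool goes at most 50 mm and 8.59 degrees, less where a joint would pass 70% of its speed; a pose out of reach is approached as far as the arm can. A call is refused whole if a number of a shift passes 0.05 or a number of a turn 0.15, either way. A call with a gripper value outside its range is refused whole. "claw" is the finger opening in m, from 0 to 0.0878, set as the call begins (left out, the last holds). The fingers move at their own pace and stop on an object; the grip force is fixed at half the most. Time passes only in rows, so rows that do not move let the fingers close. It gives the time, the measured TCP pose, the force, the opening and the grip force at its end, in the units of the state.
- manip.observe(): the state, without advancing time (a new reading comes with each control period).
- manip.get_image(name): name is "side" or "top" or "wrist"; returns a dict with "color" (400x640x3 uint8, red, green, blue), "camera_matrix" (3x3 intrinsics, pixels), "R" (3x3) and "t" (3): a world point X has camera coordinates R X + t. Camera axes: x right, y down, z forward; pixel columns grow to the right and rows downward; lengths in m; the calibration is good to about 2 mm. A picture is of the moment at which its call begins. There is no depth.
- manip.close_job(): hands the job in; it is judged then, once.
The state is a dict: "time": time; "joint_positions": joint angles; "qvel": joint speeds; "effort": joint torques, N m; "tcp_pos": TCP position; "tool_rot": TCP orientation; "contact_force": force on the tool from outside, world axes, zero at the start; "ft_torque": the same for the moment, N m; "gripper_width": finger opening in m; "grip_force": force on a finger pad.
Only numpy, scipy, OpenCV 4.12 (cv2) and the standard library are available. Lean on these libraries where they do the work, as an engineer would, in place of code of your own. Each camera call takes 0.05 s, during which the arm holds its last target. There are 200 camera calls.

TASK

Set the selector box on the repair bench for capacitors: push the tab on its dial around with a fingertip until the pointer aims squarely at the label with the two parallel bars, and only then press the push button on the box right down and let it spring back. Only push and press: do not pinch the tab between the fingers, do not pick anything up, and leave everything else on the bench and on the box where it is.

Things in the scene. Friction and masses are not known exactly. Their poses are not given: they have to be found in the camera images.
- selector_box: grey case with an aluminium top plate, fixed to the bench; origin on the bench under the dial's axis. 250 mm along its x (112.5 mm ahead of the origin, 137.5 mm towards the robot) by 226 mm along its y; top face 60 mm above the bench. Its x axis points roughly away from the robot
- dial_axis (a point): the point where the upright turning axis of the box's dial meets the dial's flat top, 72 mm above the bench. The dial is a black disc, 116 mm in diameter, its flat top 12 mm above the box's top, with a low hub in the middle (30 mm across, 6 mm high)
- dial (a joint): turn of the dial in rad: 0 when the pointer looks along the box's x axis, growing counter-clockwise seen from above, stops at -1.95 and 1.95. It has no click stops and no spring; even friction of about 0.12 N m (some 3 N at the tab) holds it wherever it is left
- tab (a point): centre of the upright aluminium tab on the dial, 42 mm out from the axis, halfway up, 85 mm above the bench. It rises 26 mm (24 mm at its outer half) above the dial's top, is 24 mm long radially and 12 mm thick (6 mm either side of this point in the direction of turning). It lies on the pointer's line; its x axis points outward. A white stroke on the rim outside it is the pointer
- pointer_line (a point): the point on the pointer's line, 82 mm out from the dial's axis, that is where the pointer aims on the circle of label centres; an aiming point only, nothing stands there. It turns with the dial
- two_bars (a point): top centre of the wanted label: a white disc, 31 mm across, on the box's top, with two black parallel bars (19 mm long, 4 mm wide, 6 mm apart). One of six such discs, 82 mm from the dial's axis, at 35, 65 and 95 degrees either side of the box's x axis; the others bear a thick block, a ring, a triangle, three dots, one dot. Which is where changes
- test_button_top (a point): centre of the top of the black round push button, 26 mm across, 82 mm above the bench, in a grey round housing (42 mm across, 12 mm high) on the box's top, at the edge nearest the robot, 103 mm from the dial's axis towards the robot and 50 mm to the box's left (+y)
- test_button (a joint): travel of the push button in m: 0 released, 0.006 fully down; a spring brings it back, and about 4 N push it fully down
- part_jar: small clear closed jar, 26 mm across, 30 mm tall, standing on the selector box's top beside the push button; not part of the work. Origin at its underside
- flux_bottle: small amber bottle, 32 mm across, 65 mm tall, standing beside the box; not part of the work. Origin at its underside
- solder_reel: grey reel standing on its flange, 54 mm across, 38 mm tall, beside the box; not part of the work. Origin at its underside
- circuit_board: small loose green circuit board, 50 x 40 mm, 14 mm tall with its parts, lying beside the box; not part of the work. Origin at its underside
- paste_syringe: white syringe lying on the bench, about 130 mm long, 28 mm wide at its flange; not part of the work. Origin at its underside
- screwdriver: screwdriver lying on the bench, about 170 mm long; not part of the work. Its length lies along its x axis
- parts_cup: steel bowl, 64 mm across, 40 mm tall, standing on the bench; not part of the work. Origin at its underside

How it is judged:
On the way, in this order (a step that is already met when the one before it is completed fails the run):
1. the dial rests with its pointer aimed at the two-bar label (horizontal distance between pointer_line and two_bars below 0.012 m and velocity of joint dial between -0.05 and 0.05 rad/s), for 0.3 s.
2. the push button is pressed down with the dial still set (horizontal distance between pointer_line and two_bars below 0.012 m and value of joint test_button above 0.0042 m), for 0.05 s.
At the end, for the whole second after the job is handed in: The dial is at rest with its pointer within 12 mm of the two-bar label's centre, measured on the circle of labels (about 8 degrees), and the push button, having been pressed at least 4.2 mm down after the dial was set, has sprung back to within 1.5 mm (all of step 1 and value of joint test_button below 0.0015 m); the robot touches nothing.
It fails at once if the push button is pressed while the pointer is not at the two-bar label (value of joint test_button above 0.003 m and not (horizontal distance between pointer_line and two_bars below 0.012 m)).
It fails at once if the tab is pinched: two opposite faces of it are pressed by the fingers at once (contact force between each of dial_c5, dial_c6 and the fingers above 0.5 N or contact force between each of dial_c3, dial_c4 and the fingers above 0.5 N).
It fails at once if a bystander is moved or lifted by more than 25 mm, or tipped over (distance of any of part_jar, flux_bottle, solder_reel, circuit_board, paste_syringe, screwdriver, parts_cup from where it was at the start of the episode above 0.025 m or angle between any of part_jar, flux_bottle, solder_reel's own z axis and vertical above 0.7 rad).
It also fails if it takes over 48 s, if anything falls off the work surface, if the arm or the gripper's body presses on something with over 40 N, if the wrist force passes 120 N, or if a joint passes its speed limit or range.

## Working session

There is one attempt and no reset: what is moved stays moved. The work goes in short steps, Python scripts to look and compute and a tool call to move; the robot and the scene stay as the last step left them, time stands still between calls to the robot, and variables do not carry over. Pictures are saved under pics/ and viewed, at most 10 in all, crops included, and the job is handed in when it is done.

Besides the shell and the picture viewer there is one more tool, called as name([rows], argument=value, ...), one row to a line, values as JSON. apply_moves: Moves the arm, as the interface text tells. Its arguments: {"type":"object","properties":{"xyz":{"type":"array","items":{"type":"array","items":{"type":"number"}}},"twist":{"type":"array","items":{"type":"number"}},"claw":{"type":"number"}},"required":["xyz","twist"]}

```bash
mkdir -p pics; cat > h.py <<'E'
import cv2,numpy as np
from rig import manip
def grab(n,f):
    d=manip.get_image(n); cv2.imwrite(f'pics/{f}.png',d['color'][:,:,::-1]); np.savez(f'pics/{f}.npz',**{k:d[k] for k in('camera_matrix','R','t')}); return d
def ray(f,uv,z):
    d=np.load(f'pics/{f}.npz');K,R,t=d['camera_matrix'],d['R'],d['t']
    c=-R.T@t; v=R.T@np.linalg.inv(K)@np.array([*uv,1.]); return c+v*(z-c[2])/v[2]
def proj(f,X):
    d=np.load(f'pics/{f}.npz');p=d['camera_matrix']@(d['R']@np.array(X)+d['t']);return p[:2]/p[2]
E
python3 - <<'E'
from h import *
grab('top','t1');grab('side','s1')
s=manip.observe()
for k in('time','tcp_pos','tool_rot','gripper_width','contact_force'):print(k,s[k])
E
```

```text
time 0.1
tcp_pos [ 0.2674669  -0.61917032  0.22180363]
tool_rot [-3.07497992e+00 -6.35786292e-01  6.29542417e-04]
gripper_width 0.08788969909750134
contact_force [-0.81495374 -0.16080181 -0.07277958]
```

View pics/t1.png

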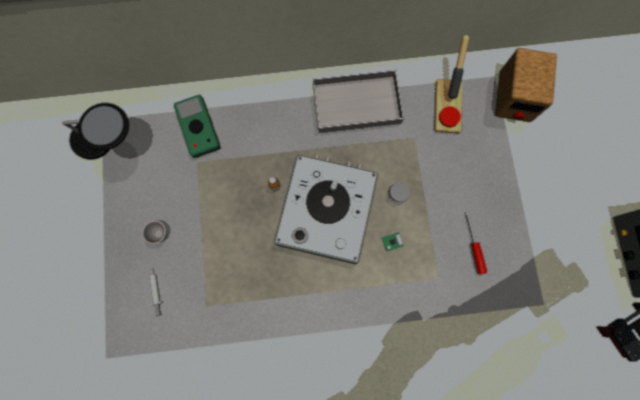

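View pics/s1.png

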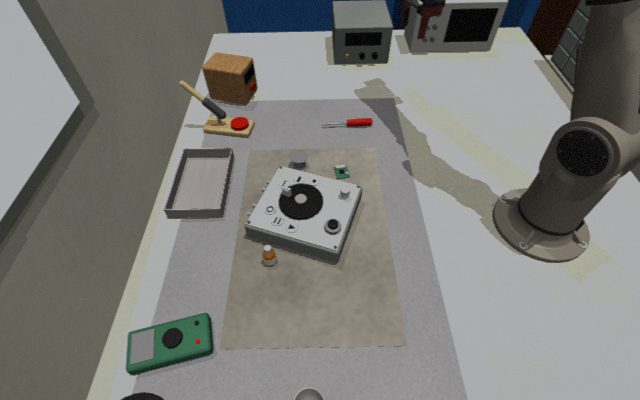

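The top view shows the box around (327,208), with the dial at (328,201). The left-hand labels run ring, two bars (about 304,184), triangle. The side view agrees, with the bars at about (277,221). I'll zoom in on both.

```bash
python3 - <<'E'
from h import *
a=cv2.imread('pics/t1.png')[145:275,265:395];b=cv2.imread('pics/s1.png')[155:265,240:370]
a=cv2.resize(a,(585,585),interpolation=2)
a=cv2.resize(a,(400,400));b=cv2.resize(b,(400,338),interpolation=2)
o=np.zeros((400,800,3),np.uint8);o[:,:400]=a;o[:338,400:]=b
cv2.imwrite('pics/z1.png',o)
# tentative
for n,uv,z in(('dial',(328,201),.072),('bars',(304,184),.06),('button',(300,235),.082),('jar',(340.5,243),.075)):print(n,ray('t1',uv,z).round(4))
for n,uv,z in(('dial',(301,200),.072),('bars',(277,221),.06),('button',(333,225),.082),('jar',(345,193),.075),('tab',(287,190),.09)):print(n,ray('s1',uv,z).round(4))
# box corners top plate
for uv in((299,156),(377,172),(357,262),(276,243)):print(uv,ray('t1',uv,.06).round(4))
E
```

```text
dial [ 0.628 -0.042  0.072]
bars [0.6838 0.0152 0.06  ]
button [0.5465 0.0395 0.082 ]
jar [ 0.5151 -0.0603  0.075 ]
dial [ 0.6268 -0.039   0.072 ]
bars [0.6866 0.0179 0.06  ]
button [0.5479 0.0492 0.082 ]
jar [ 0.5123 -0.0574  0.075 ]
tab [ 0.6623 -0.0584  0.09  ]
(299, 156) [0.7625 0.02   0.06  ]
(377, 172) [ 0.6938 -0.1816  0.06  ]
(357, 262) [ 0.4636 -0.0969  0.06  ]
(276, 243) [0.5363 0.1039 0.06  ]
```

View pics/z1.png

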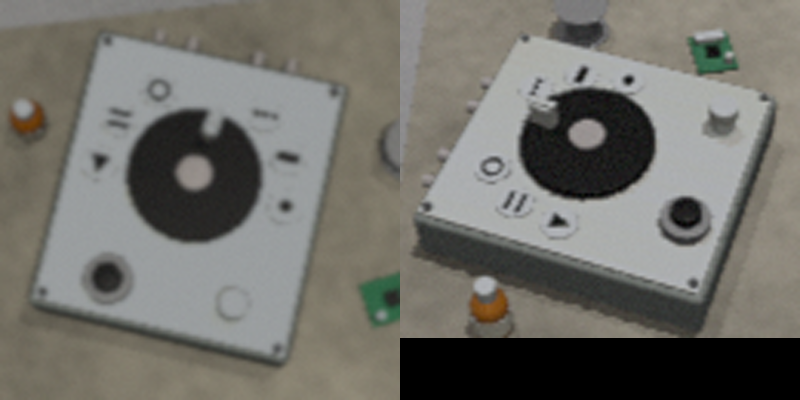

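The crops show the two bars as the middle label on the left, at +65°. The tab is at full-image pixel (334,185), just right of the box's x axis. The box's yaw is about -20.2°, so the label lies at about 45° in the world and the tab at about -28°. It needs a counter-clockwise push of about 70°. I'll approach with the fingers closed.

apply_moves([
  [0.04,-0.024,0],
  [0.04,-0.024,0],
  [0.04,-0.024,0],
  [0.04,-0.024,0],
  [0.04,-0.024,0],
  [0.04,-0.024,0],
  [0.04,-0.024,0],
  [0.04,-0.024,0],
  [0.04,-0.024,0],
  [0.04,-0.024,0],
  [0.04,-0.024,0],
  [0.04,-0.024,0],
], twist=[0,0,0,0,0,0,0,0,0,0,0,0], claw=0)

```text
time: 1.3
tcp_pos: [0.5947, -0.1633, 0.2224]
tool_rot: [-3.076, -0.636, 0.001]
contact_force: [0.6, -0.3, 0.8]
gripper_width: 0.0005
grip_force: 0.0
```

apply_moves([
  [0,0,0],
  [0,0,0],
  [0,0,0],
  [0,0,0],
  [0,0,0],
  [0,0,0],
  [0,0,0],
], twist=[0.145,0.145,0.145,0.145,0.145,0.145,0.03])

```text
time: 2.0
tcp_pos: [0.5938, -0.1648, 0.2222]
tool_rot: [3.046, -0.769, -0.001]
contact_force: [-0.6, 0.1, 0.7]
gripper_width: 0.0005
grip_force: 0.0
```

```bash
cat >> h.py <<'E'
from scipy.spatial.transform import Rotation as Ro
def pose():
    s=manip.observe();R=Ro.from_rotvec(s['tool_rot']).as_matrix();print('t',s['time'],'p',np.round(s['tcp_pos'],4),'yaw',round(np.degrees(np.arctan2(R[1,0],R[0,0])),1),'z',R[:,2].round(3),'F',np.round(s['contact_force'],1),'w',s['gripper_width'],'j7',s['joint_positions'][6])
    return np.array(s['tcp_pos']),R
E
python3 - <<'E'
from h import *
grab('wrist','w1');pose()
C=np.array([.627,-.041])
for n,r,z,a in(('dial',0,.072,0),('bars',.082,.06,44.8),('tab',.042,.097,-28)):
    print(n,proj('w1',[C[0]+r*np.cos(np.radians(a)),C[1]+r*np.sin(np.radians(a)),z]).round(1))
E
```

```text
t 2.05 p [ 0.5939 -0.1648  0.2223] yaw -28.2 z [-0.001 -0.    -1.   ] F [-0.2  0.7  0.1] w 0.0002514706615015609 j7 -1.8947123034762392
dial [208.  211.4]
bars [139.1 187.7]
tab [193.9 178.8]
```

View pics/w1.png

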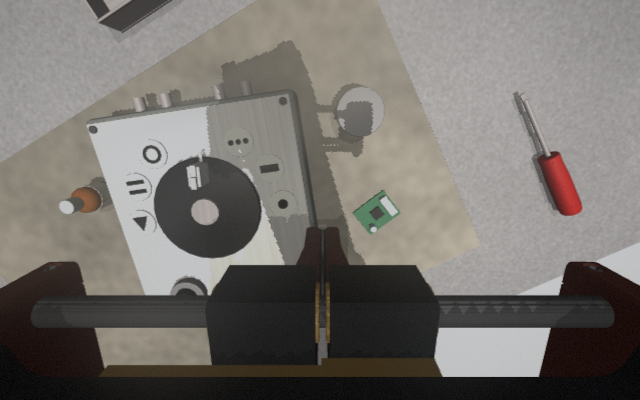

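The wrist view confirms the layout: hub at (205,211), two bars at (138,186), tab top at about (195,177), and pointer stroke at about (202,155). Measured and projected positions agree within 2 px.

```bash
python3 - <<'E'
from h import *
C=ray('w1',(204.5,211.5),.078);B=ray('w1',(138,186),.06);P=ray('w1',(202,155),.072);T=ray('w1',(195,177),.097)
btn=ray('w1',(189,285),.082)
for n,X in(('C',C),('B',B),('P',P),('T',T),('btn',btn)):
    d=X-C;print(n,X.round(4),np.hypot(*d[:2]).round(4),np.degrees(np.arctan2(d[1],d[0])).round(1))
c=cv2.imread('pics/w1.png')[130:230,110:260];cv2.imwrite('pics/z2.png',cv2.resize(c,(750,500),interpolation=2))
E
```

```text
C [ 0.6293 -0.0407  0.078 ] 0.0 0.0
B [0.6873 0.0167 0.06  ] 0.0816 44.7
P [ 0.6813 -0.0705  0.072 ] 0.0599 -29.9
T [ 0.6651 -0.0627  0.097 ] 0.042 -31.6
btn [0.5648 0.0232 0.082 ] 0.0908 135.3
```

View pics/z2.png

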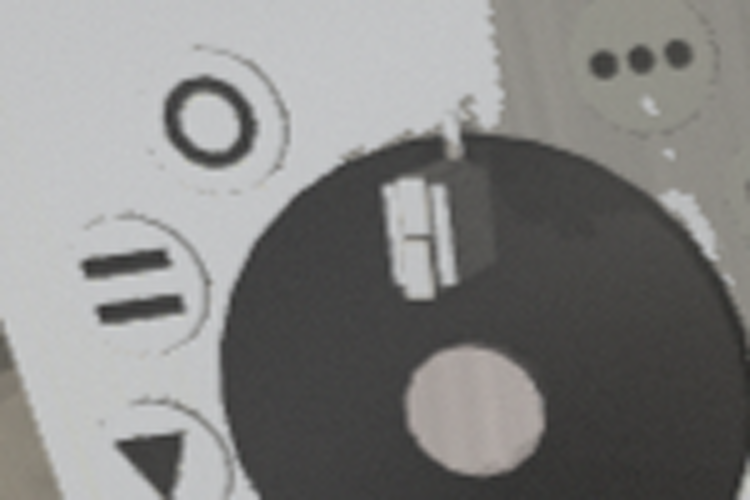

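apply_moves([
  [0.009,-0.045,0],
  [0.008,-0.046,0],
  [0,0,0.035],
  [0,0,0.035],
  [0,0,0.035],
  [0,0,0.025],
  [0,0,0.011],
  [0,0,0],
], twist=[0,0,0,0,0,0,0,0])

```text
time: 2.85
tcp_pos: [0.6511, -0.0927, 0.0801]
tool_rot: [3.047, -0.763, -0.005]
contact_force: [1.0, -0.7, -0.1]
gripper_width: 0.0005
grip_force: 0.0
```

```bash
python3 - <<'E'
from h import *
p,R=pose();C=np.array([.6285,-.041,.081]);print(R.T@(p-C))
E
```

```text
t 2.85 p [ 0.6511 -0.0927  0.0801] yaw -28.1 z [-0.003  0.    -1.   ] F [ 1.  -0.7 -0.1] w 0.000488596466752582 j7 -2.03104728597258
[0.04423806 0.03495735 0.00079747]
```

apply_moves([
  [0,-0.005,0],
  [0,-0.004,0],
  [0,-0.003,0],
  [0,-0.002,0],
  [0,-0.002,0],
  [0,-0.002,0],
  [0,0,0],
], twist=[0,0,0,0,0,0,0])

```text
time: 3.55
tcp_pos: [0.6608, -0.0765, 0.0817]
tool_rot: [-3.047, 0.765, -0.0]
contact_force: [0.5, 0.3, 0.4]
gripper_width: 0.0003
grip_force: 0.0
```

```bash
python3 - <<'E'
from h import *
grab('wrist','w2')
p,R=pose();C=np.array([.6285,-.041,.081]);print(R.T@(p-C))
E
```

```text
t 3.6 p [ 0.6606 -0.0768  0.0817] yaw -28.2 z [-0.  0. -1.] F [-0.5 -0.8  0.6] w 0.0005278555611798458 j7 -2.0573780998156734
[ 0.04522746  0.01633928 -0.00065485]
```

View pics/w2.png

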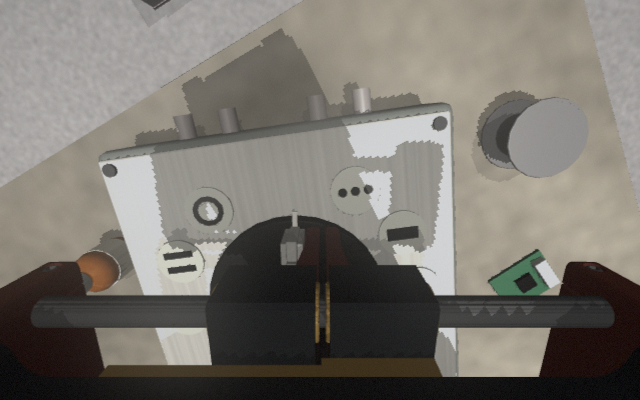

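The finger (left edge at about x=303) is just right of the tab (290,245), with the stroke at (294,213) and almost no gap. Next I'll push along the arc.

apply_moves([
  [0,-0.001,0],
  [0.0013,-0.0046,0],
  [0.0013,-0.0046,0],
  [0.0013,-0.0046,0],
  [0.0013,-0.0046,0],
  [0.0013,-0.0046,0],
  [0.0013,-0.0046,0],
  [0.0013,-0.0046,0],
  [0.0013,-0.0046,0],
  [0.0013,-0.0046,0],
  [0.0013,-0.0046,0],
  [0,0,0],
], twist=[0,-0.1,-0.1,-0.1,-0.1,-0.1,-0.1,-0.1,-0.1,-0.1,-0.1,0])

```text
time: 4.8
tcp_pos: [0.6761, -0.0327, 0.0817]
tool_rot: [3.04, 0.79, 0.002]
contact_force: [1.3, -0.3, 0.8]
gripper_width: 0.0004
grip_force: 0.8
```

```bash
python3 - <<'E'
from h import *
grab('wrist','w3')
p,R=pose();C=np.array([.6285,-.041,.081]);print(R.T@(p-C))
E
```

```text
t 4.85 p [ 0.6759 -0.0328  0.0818] yaw 29.0 z [ 0.001  0.    -1.   ] F [ 2.1  0.1 -0. ] w 0.0004846434701732159 j7 -1.2745678165779424
[ 0.04540869  0.01580462 -0.00071885]
```

View pics/w3.png

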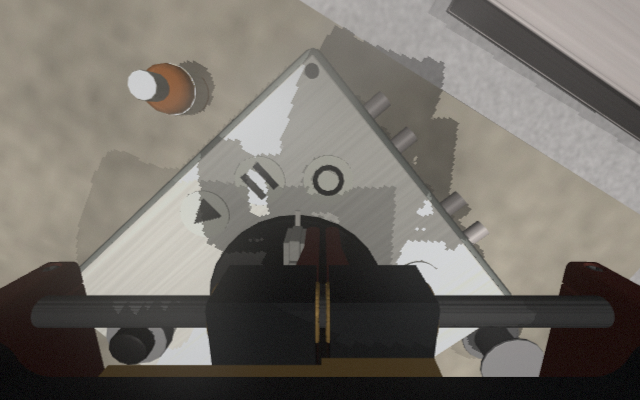

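The dial has turned with the finger: the stroke is now at (297,217), and the bars label is ahead of it at (259,180).

```bash
python3 - <<'E'
from h import *
C=np.array([.6285,-.041])
for f,uv,z in(('w2',(294.5,213),.072),('w3',(297,217),.072),('w2',(181,263),.06),('w3',(259,180),.06)):
    d=ray(f,uv,z)[:2]-C;print(f,np.hypot(*d).round(4),np.degrees(np.arctan2(d[1],d[0])).round(1))
E
```

```text
w2 0.0619 -27.9
w3 0.0589 27.5
w2 0.0826 46.5
w3 0.0825 45.1
```

apply_moves([
  [0.001,-0.0034,0],
  [0.001,-0.0034,0],
  [0.001,-0.0034,0],
  [0.0005,-0.0017,0],
  [0.0005,-0.0017,0],
  [0,0,0],
  [0,0,0],
  [0,0,0],
], twist=[-0.076,-0.076,-0.076,-0.038,-0.038,0,0,0])

```text
time: 5.65
tcp_pos: [0.6709, -0.0192, 0.0818]
tool_rot: [2.887, 1.238, 0.0]
contact_force: [2.9, 0.2, -0.3]
gripper_width: 0.0003
grip_force: 1.1
```

```bash
python3 - <<'E'
from h import *
grab('wrist','w4')
p,R=pose();C=np.array([.6285,-.041,.081]);print(R.T@(p-C))
E
```

```text
t 5.7 p [ 0.6709 -0.0192  0.0818] yaw 46.4 z [ 0.  0. -1.] F [3.6 0.2 0. ] w 0.0002644800121692811 j7 -1.0343564679148816
[ 0.04503915  0.01568549 -0.00081026]
```

View pics/w4.png

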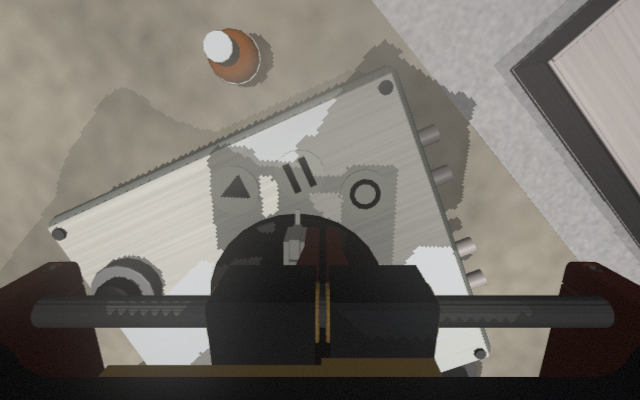

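The pointer stroke (297,216) lines up with the bars label (300,175). I'll back off, lift, and move over the button, estimated at (0.549, 0.0415).

apply_moves([
  [0,0.01,0],
  [0,0.01,0],
  [0,0,-0.02],
  [0,0,-0.02],
  [0,0,-0.03],
  [-0.01,-0.038,0],
  [-0.01,-0.038,0],
  [-0.01,-0.037,0],
  [-0.01,-0.037,0],
  [0,0,0],
  [0,0,0],
], twist=[0,0,0,0,0,0,0,0,0,0,0])

```text
time: 6.8
tcp_pos: [0.549, 0.0409, 0.1519]
tool_rot: [2.886, 1.24, -0.0]
contact_force: [0.9, -0.3, -0.5]
gripper_width: 0.0003
grip_force: 0.0
```

```bash
python3 - <<'E'
from h import *
grab('wrist','w5');grab('top','t2');grab('side','s2')
p,R=pose();b=np.array([.549,.0415,.082]);print(R.T@(b-p), proj('w5',b),proj('s2',b))
a=cv2.imread('pics/w5.png');s=cv2.resize(cv2.imread('pics/s2.png')[155:265,240:370],(284,240),interpolation=2);t=cv2.resize(cv2.imread('pics/t2.png')[145:275,265:395],(240,240),interpolation=2)
o=np.zeros((600,800,3),np.uint8);o[:400,:640]=a
s=cv2.resize(s,(236,199));o[400:599,:236]=s;o[400:600,240:440]=cv2.resize(t,(200,200));cv2.imwrite('pics/z5.png',o)
E
```

```text
t 6.95 p [0.5501 0.0402 0.1517] yaw 46.4 z [ 0. -0. -1.] F [-0.2  0.1 -0.3] w 0.0006398360445487489 j7 -1.1271734949394068
[ 0.00013179 -0.00174503  0.06967068] [320.55942188 206.61375424] [332.40287937 222.42865283]
```

View pics/z5.png

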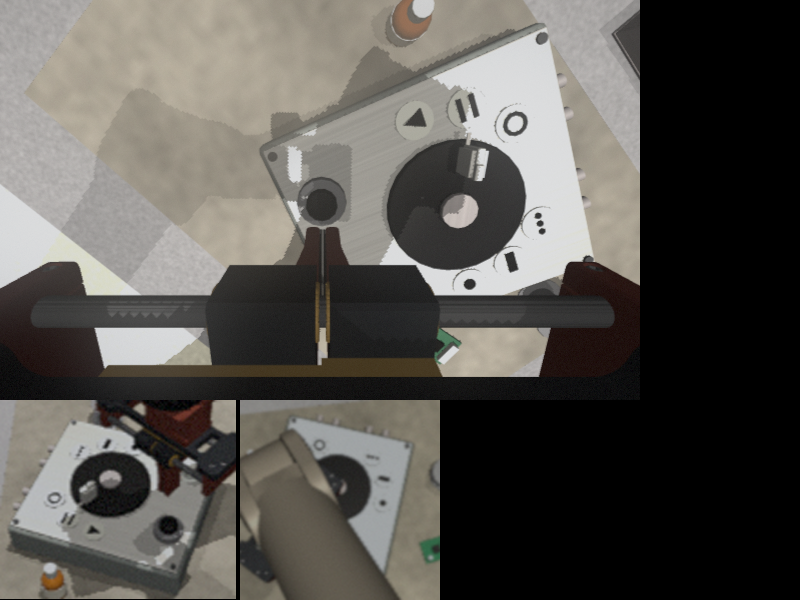

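The pointer stroke (468,142), hub (460,211) and bars (466,108) are close to collinear. The button at (321,205) matches its projection. A numeric check comes before pressing.

```bash
python3 - <<'E'
from h import *
C=ray('w5',(460,211),.078)[:2]
for uv,z in(((468.5,143),.072),((478,165),.097),((466,108),.06)):
    d=ray('w5',uv,z)[:2]-C;print(np.hypot(*d).round(4),np.degrees(np.arctan2(d[1],d[0])).round(1))
E
```

```text
0.0552 43.9
0.0417 47.1
0.0821 44.7
```

The pointer is at about 44–46° and the label at 44.7°, so the dial is set. Now I'll press the button.

apply_moves([
  [0,-0.001,0.03],
  [0,0,0.03],
  [0,0,0.008],
  [0,0,0.004],
  [0,0,0.003],
  [0,0,0.002],
  [0,0,0],
  [0,0,0],
  [0,0,0],
], twist=[0,0,0,0,0,0,0,0,0])

```text
time: 7.85
tcp_pos: [0.5487, 0.0416, 0.0763]
tool_rot: [2.885, 1.239, 0.001]
contact_force: [-3.7, -2.6, 8.2]
gripper_width: 0.0003
grip_force: 4.1
```

apply_moves([
  [0,0,0.001],
  [0,0,0],
  [0,0,-0.01],
  [0,0,-0.03],
  [0,0,-0.04],
  [0,0,-0.04],
  [0,0,0],
  [0,0,0],
  [0,0,0],
], twist=[0,0,0,0,0,0,0,0,0])

```text
time: 8.75
tcp_pos: [0.5477, 0.0419, 0.1931]
tool_rot: [-2.886, -1.24, 0.001]
contact_force: [-0.3, -0.1, 0.4]
gripper_width: 0.0005
grip_force: 0.0
```

```bash
python3 - <<'E'
from h import *
grab('wrist','w6');pose()
E
```

```text
t 8.8 p [0.5474 0.0418 0.1926] yaw 46.5 z [-0.002 -0.    -1.   ] F [-0.4  0.2 -0.7] w 0.00048477705950407553 j7 -1.1031678753912477
```

View pics/w6.png

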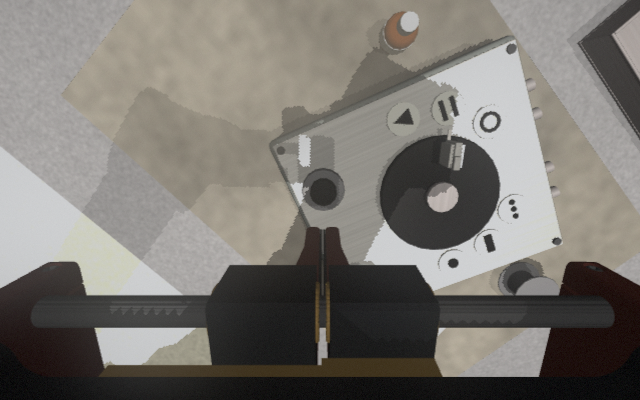

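The pointer (449,138) still aims at the bars (446,108), the button (323,190) is free again, and the arm is clear. I'm handing in the job.

```bash
python3 -c "
from rig import manip
print(manip.close_job())"
```

```text
the job is handed in; nothing more can be done
None
```

I pushed the dial until the pointer aimed at the two-bar label (within about 2° in the images), then pressed the button right down and released it, and handed the job in at about 9 s of the 48 s allowed; no verdict came back.

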